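Slide the heavy battery box into its charging dock

ROBOT

A 6-joint arm with a two-finger parallel gripper is mounted at the origin on the work surface. World frame = base frame: x ahead of the robot, y to its left, z up, the work surface at z = 0. Lengths are in m, angles in rad, forces in N, time in s.
With the tool pointing down it reaches from about 0.25 to 0.85 m from the base axis. Payload 12.5 kg.
Tool frame: the origin (TCP) lies midway between the tips of the shut fingers; the grasp point (between the pads) lies 19 mm behind it; z points along the fingers, y is the line along which they close (so a half turn about z gives the same grasp; the last joint's range is limited). The gripper opens to 93 mm and grips with 3 to 60 N. Pads are 15 mm wide; open, the fingers measure 128 mm over their backs; the gripper's body (75 mm by 188 mm) begins 65 mm behind the grasp point.
Start: joints at [1.04, 0.351, 1.652, -0, 1.139, -0.085], TCP at [0.237, 0.496, 0.219] pointing down, gripper open.
Joint ranges: [-2.75, 2.75], [-0.79, 2.1], [0.01, 2.65], [-1.57, 4.71], [0.07, 3.14], [-2.87, 2.87]. Speed limits (rad/s): [2.22, 2.22, 2.79, 3.14, 3.14, 3.14].

INTERFACE

Orientations are given as a rotation vector (axis times angle).
In Python, from plant import bot gives the robot as it stands.
- The arm moves only by the shell command python3 -m inch 'ROWS' [FORCE]. ROWS is JSON, a list of rows, each a list of 7 numbers: the shift along the tool's x, y, z in m, then the turn, a rotation vector about the tool's x, y, z in rad, then the opening, from 0 (shut) to 1 (fully open). A call has 1 to 20 rows; each row is the pose to reach, as a shift and turn from the pose commanded when the call began, along the tool's axes at that moment; what a row does not reach only later rows make up. A row lasts 1/10 s, in which the tool goes at most 50 mm and 8.59 degrees, less where a joint would pass 70% of its speed; a pose out of reach is approached as far as the arm can. A call with a gripper value outside its range is refused whole. The fingers move at their own pace and stop on an object; FORCE is the grip in N (left out, the last holds). Time passes only in rows, so rows that repeat a pose let the fingers close. It gives the time, the measured TCP pose, the force, the opening and the grip force at its end, in the units of the state.
- bot.sense(): the state, without advancing time (a new reading comes with each control period).
- bot.capture(name): name is "scene" or "top"; returns a dict with "img" (480x640x3 uint8, blue, green, red), "depth" (480x640 float32, m along the optical axis (not along the pixel's ray), 0 where there is no reading), "fx", "fy", "cx", "cy" (pixels), "camera_from_world" (4x4, takes a point from world to camera coordinates). Camera axes: x right, y down, z forward; pixel columns grow to the right and rows downward; lengths in m; the calibration is good to about 2 mm. A picture is of the moment at which its call begins.
- bot.finish_job(): hands the job in; it is judged then, once.
Trained networks look in a picture, given as the dict that the camera call returned (one of the last four; its "shot" number tells which), for a name from the list of things; names that differ only in an ending like _2 or _b are one class to them, and where a whole thing is asked for, a point or a joint stands for the part that bears it (a point fixed in the world has none). Each returns a list of dicts, best first, with "confidence" (0 to 1); they miss things now and then, are a little off and sometimes report something else, mostly with a low value. They report only what shows in the picture. A call takes as long as a camera call.
- bot.spot_in(picture, target): "bbox" ([left, top, width, height] in pixels, round what is visible of it).
- bot.trace(picture, target): "pixels" (480x640 bool, what is visible of it) and "bbox" ([left, top, width, height] in pixels, round what is visible of it).
The state is a dict: "time": time; "joint_pos": joint angles; "qvel": joint speeds; "joint_torque": joint torques, N m; "eef_pos": TCP position; "tool_rot": TCP orientation; "wrist_force": force on the tool from outside, world axes, zero at the start; "moment": the same for the moment, N m; "opening": finger opening in m; "gripper_force": force on a finger pad.
Only numpy, scipy, OpenCV 4.12 (cv2) and the standard library are available. Lean on these libraries where they do the work, as an engineer would, in place of code of your own. Each camera call takes 0.05 s, during which the arm holds its last target. There are 200 camera calls.

TASK

Push the heavy blue battery box across the bench into the charging dock until it stands fully home against the rear contact block, pushing low near its base so that it slides and does not tip; do not lift it or touch its carry handle. Once it is home, press the green button on top of the charger all the way down and let it go. Leave the other things on the bench where they are.

Things in the scene. Friction and masses are not known exactly. Their poses are not given: they have to be found in the camera images.
- battery_box: Heavy blue box (2 kg; 8 to 18 N slides it), black lid: 85 mm deep (x), 150 wide (y), 150 high, walls plumb. Loose, in a grey tray on 8 mm skids; a grey toe rail stands out at its foot on the -x side: push face at x = -70.5 mm, 8 to 36 mm high, 130 wide (y). Pushed along x above about 55 mm from the bench it may tip forward; below that it slides. Origin: centre of the 85 x 150 underside. +x: to the dock.
- carry_handle: Yellow bail handle fixed upright on the lid of the battery box, a 12 mm bar along the box's y, 102 mm long, top at 176 mm above the bench; not to be touched. Origin: same point as the battery box's origin.
- dock: Charging dock fixed to the bench: bay between two aluminium rails 40 mm high, open to -x; +x runs into the bay. Origin: on the bench where the docked box's origin comes, axes parallel. No floor, spring or catch. Rail inner faces y = +-79 mm, from x = -20 to 72 mm. Cream rear contact block, 60 mm high, its face at x = 42.5 mm. Cream charger: x -30 to 90, y 100 to 210, top 110 mm high.
- dock_mouth (a point): Middle of the bay's mouth, on the bench, at dock x = -70 mm: here the flared rail ends are 198 mm apart; they narrow at 22 degrees each side to the 158 mm wide bay at dock x = -20 mm. Rails and flares are lined with slippery white strips that guide the box.
- charge_button_top (a point): Centre of the top of the green round push button (30 mm across) that stands up from the charger's top, at dock x = 0, y = 155 mm, about 130 mm above the bench.
- charge_button (a joint): Travel of the green button in m: 0 released, 0.006 fully down (spring, about 5 N at full travel); it springs back.
- wash_bottle: White bottle with a red cap, 56 mm across, 150 mm high, standing beside the battery box on the charger's side. Origin: centre of its base.
- disc_jar: White jar of filter discs, 66 mm across, 60 mm high, standing beside the dock's -y rail. Origin: centre of its base.
- paper_roll: White roll of filter paper lying flat, 160 mm across, 50 mm high. Origin: centre of its underside.
- notebook: Open notebook, 145 x 210 mm, 12 mm thick. Origin: centre of its underside.
- blow_gun: Metal air blow gun lying on its side, about 120 x 145 mm, 30 mm high. Origin: under its valve block.
- beaker: Glass beaker, 70 mm across, 85 mm high. Origin: centre of its base.
- tweezers: Steel tweezers lying flat, 130 mm long along x, 6 mm thick. Origin: centre of its underside.

How it is judged:
On the way, in this order (a step that is already met when the one before it is completed fails the run):
1. the battery box stands fully home in the dock, at rest (x of battery_box in the frame of dock above -0.005 m and y of battery_box in the frame of dock between -0.009 and 0.009 m and angle between the x axis of battery_box and the x axis of dock, either way round below 0.07 rad and angle between battery_box's own z axis and vertical below 0.03 rad and height (world z) of battery_box below 0.006 m and linear speed of battery_box below 0.02 m/s), for 0.2 s.
2. the green button is pressed all the way down with the box home (x of battery_box in the frame of dock above -0.005 m and y of battery_box in the frame of dock between -0.009 and 0.009 m and angle between the x axis of battery_box and the x axis of dock, either way round below 0.07 rad and angle between battery_box's own z axis and vertical below 0.03 rad and height (world z) of battery_box below 0.006 m and value of joint charge_button above 0.0045 m), for 0.1 s.
At the end, for the whole second after the job is handed in: The battery box stands upright on the bench in the bay, within 5 mm of the rear contact block, within 9 mm of the bay's centre line and 4 degrees of square, at rest; the green button has been pressed (4.5 mm or more) after that and is released (x of battery_box in the frame of dock above -0.005 m and y of battery_box in the frame of dock between -0.009 and 0.009 m and angle between the x axis of battery_box and the x axis of dock, either way round below 0.07 rad and angle between battery_box's own z axis and vertical below 0.03 rad and height (world z) of battery_box below 0.006 m and linear speed of battery_box below 0.01 m/s and value of joint charge_button below 0.002 m); the robot touches nothing.
It fails at once if the battery box tips or rocks by more than 7 degrees (angle between battery_box's own z axis and vertical above 0.12 rad).
It fails at once if the battery box is lifted off the bench (height (world z) of battery_box above 0.01 m).
It fails at once if the carry handle is touched (contact force between anything else and carry_handle above 1 N).
It fails at once if the button is pressed before the box is home (value of joint charge_button above 0.003 m and not (x of battery_box in the frame of dock above -0.005 m and y of battery_box in the frame of dock between -0.009 and 0.009 m and angle between the x axis of battery_box and the x axis of dock, either way round below 0.07 rad and angle between battery_box's own z axis and vertical below 0.03 rad and height (world z) of battery_box below 0.006 m)).
It fails at once if another thing on the bench is moved by more than 20 mm or toppled (distance of any of wash_bottle, disc_jar, paper_roll, notebook, blow_gun, beaker, tweezers from where it was at the start of the episode above 0.02 m or angle between any of wash_bottle, disc_jar, paper_roll, notebook, blow_gun, beaker, tweezers's own z axis and vertical above 0.3 rad).
It also fails if it takes over 70 s, if anything falls off the work surface, if the arm or the gripper's body presses on something with over 40 N, if the wrist force passes 120 N, or if a joint passes its speed limit or range.

## Working session

There is one attempt and no reset: what is moved stays moved. The work goes in short steps, Python scripts to look and compute and a shell command to move; the robot and the scene stay as the last step left them, time stands still between calls to the robot, and variables do not carry over. Pictures are saved under pics/ and viewed, at most 10 in all, crops included, and the job is handed in when it is done.

```bash
ls; mkdir -p pics; cat > h.py <<'E'
import numpy as np, cv2
from plant import bot
def world(c,mask):
    v,u=np.nonzero(mask&(c["depth"]>0)); d=c["depth"][v,u]
    P=np.stack([(u-c["cx"])*d/c["fx"],(v-c["cy"])*d/c["fy"],d,np.ones_like(d)])
    return (np.linalg.inv(c["camera_from_world"])@P)[:3].T
E
python3 - <<'E'
from h import *
for n in("scene","top"):
    c=bot.capture(n); cv2.imwrite(f"pics/{n}0.png",c["img"]); np.savez(f"{n}0.npz",**c)
    print(n,np.linalg.inv(c["camera_from_world"])[:3].round(3).tolist())
    for t in("battery_box","carry_handle","dock","charge_button_top","wash_bottle","disc_jar","paper_roll","notebook","blow_gun","beaker","tweezers"):
        for r in bot.trace(c,t)[:1]:
            p=world(c,r["pixels"]); 
            print(t,round(r["confidence"],2),[int(x) for x in r["bbox"]],np.percentile(p,[3,50,97],axis=0).round(3).tolist() if len(p) else 0)
print(bot.sense())
E
```

```text
pics
scene [[0.883, 0.391, -0.258, 0.827], [0.468, -0.721, 0.511, -0.585], [0.014, -0.572, -0.82, 1.089]]
carry_handle 0.69 [307, 232, 12, 39] [[0.533, -0.096, 0.156], [0.553, -0.057, 0.175], [0.57, -0.004, 0.178]]
dock 0.75 [332, 204, 85, 126] [[0.618, -0.096, 0.003], [0.693, 0.1, 0.061], [0.755, 0.2, 0.123]]
charge_button_top 0.61 [376, 211, 9, 12] [[0.634, 0.138, 0.122], [0.646, 0.15, 0.131], [0.658, 0.164, 0.136]]
wash_bottle 0.58 [333, 185, 19, 46] [[0.505, 0.138, 0.002], [0.533, 0.15, 0.085], [0.553, 0.177, 0.15]]
disc_jar 0.73 [338, 330, 28, 30] [[0.691, -0.194, 0.01], [0.72, -0.173, 0.058], [0.747, -0.139, 0.063]]
paper_roll 0.64 [143, 340, 79, 70] [[0.335, -0.489, 0.001], [0.412, -0.422, 0.049], [0.483, -0.347, 0.053]]
notebook 0.72 [316, 136, 52, 54] [[0.347, 0.301, 0.003], [0.421, 0.39, 0.012], [0.492, 0.492, 0.017]]
blow_gun 0.76 [218, 422, 73, 56] [[0.594, -0.548, 0.001], [0.618, -0.481, 0.021], [0.696, -0.443, 0.032]]
tweezers 0.66 [169, 301, 37, 35] [[0.254, -0.303, -0.001], [0.31, -0.288, 0.005], [0.375, -0.268, 0.01]]
top [[0.02, -0.994, 0.106, 0.371], [-1.0, -0.019,
[... 1092 characters left out ...]
374, -0.272, 0.01]]
{'time': 1.2, 'joint_pos': array([ 1.04039772e+00,  3.50720621e-01,  1.65180870e+00, -3.89172772e-06,
        1.13907337e+00, -8.46005869e-02]), 'qvel': array([ 0.00127436, -0.00013257,  0.00010587,  0.00077575,  0.00010691,
       -0.001397  ]), 'joint_torque': array([-1.60237170e-03, -4.97248828e+01, -2.85489213e+01,  6.98483479e-02,
        2.20985909e-02, -4.07387336e-05]), 'eef_pos': array([0.23711989, 0.49624677, 0.21861795]), 'tool_rot': array([ 6.94471110e-01,  3.06387209e+00, -1.66994720e-05]), 'wrist_force': array([-0.32617771,  0.19557286,  0.20861053]), 'moment': array([0.02213937, 0.05142862, 0.01763694]), 'gripper_force': 0.0, 'opening': 0.09249416718149589}
```

```bash
python3 - <<'E'
from h import *
P=[]
for n in("scene","top"):
    c=dict(np.load(f"{n}0.npz")); p=world(c,np.ones((480,640),bool))
    def rect(nm,b):
        q=p[np.all((p>=[b[0],b[2],b[4]])&(p<=[b[1],b[3],b[5]]),axis=1)]
        if len(q)<5: print(n,nm,len(q));return
        r=cv2.minAreaRect(q[:,:2].astype(np.float32)); print(n,nm,len(q),"c",np.round(r[0],4),"size",np.round(r[1],3),"ang",round(r[2],1),"z",np.median(q[:,2]).round(3))
    rect("lid",(.4,.62,-.16,.08,.143,.156)); rect("handle",(.4,.62,-.16,.08,.165,.185))
    rect("charger",(.58,.8,.06,.25,.104,.116)); rect("button",(.58,.8,.06,.25,.125,.14))
    rect("toe",(.4,.53,-.16,.08,.028,.042)); rect("block",(.62,.8,-.12,.12,.054,.066)); rect("rails",(.56,.8,-.13,.13,.035,.045))
    rect("bottle",(.48,.58,.1,.2,.13,.16));
img=np.hstack([cv2.imread("pics/top0.png")[100:300,200:420],cv2.imread("pics/scene0.png")[170:370,260:440]])
cv2.imwrite("pics/a.png",cv2.resize(img,None,fx=2,fy=2,interpolation=2))
E
```

```text
scene lid 1631 c [ 0.5488 -0.0461] size [0.085 0.153] ang 19.7 z 0.15
scene handle 181 c [ 0.5494 -0.0475] size [0.012 0.102] ang 19.3 z 0.175
scene charger 1300 c [0.6745 0.1569] size [0.12  0.113] ang 13.1 z 0.11
scene button 96 c [0.6467 0.1499] size [0.037 0.033] ang 24.3 z 0.131
scene toe 261 c [ 0.4884 -0.068 ] size [0.024 0.134] ang 25.5 z 0.036
scene block 631 c [0.698  0.0258] size [0.119 0.169] ang 9.8 z 0.06
scene rails 552 c [ 0.6526 -0.0008] size [0.209 0.221] ang 6.9 z 0.04
scene bottle 93 c [0.5257 0.1638] size [0.025 0.025] ang 84.4 z 0.148
top lid 2392 c [ 0.5507 -0.0502] size [0.086 0.15 ] ang 19.7 z 0.149
top handle 267 c [ 0.5502 -0.0493] size [0.012 0.101] ang 19.2 z 0.174
top charger 2125 c [0.675  0.1539] size [0.122 0.11 ] ang 12.6 z 0.109
top button 149 c [0.6485 0.1468] size [0.032 0.033] ang 34.9 z 0.13
top toe 672 c [ 0.4971 -0.0675] size [0.029 0.133] ang 19.6 z 0.035
top block 691 c [0.7085 0.0468] size [0.077 0.221] ang 36.2 z 0.059
top rails 548 c [0.6776 0.0166] size [0.143 0.245] ang 12.5 z 0.039
top bottle 123 c [0.5274 0.1617] size [0.025 0.025] ang 45.9 z 0.149
```

View pics/a.png

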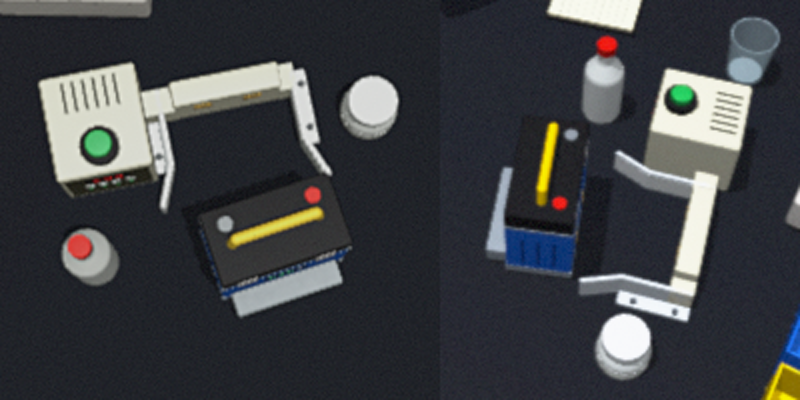

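```bash
cat >> h.py <<'E'
from scipy.spatial.transform import Rotation as Ro
DO=np.array([.680,-.0025,0]); DY=np.deg2rad(12.7)
def rot(yaw,tilt):
    f=np.array([np.cos(yaw),np.sin(yaw),0]); z=np.sin(tilt)*f-np.array([0,0,np.cos(tilt)])
    y=np.array([-np.sin(yaw),np.cos(yaw),0]); return np.c_[np.cross(y,z),y,z]
def delta(pos,yaw,tilt):
    s=bot.sense(); R=Ro.from_rotvec(s["tool_rot"]).as_matrix()
    return (R.T@(np.array(pos)-s["eef_pos"])).round(4).tolist(), Ro.from_matrix(R.T@rot(np.deg2rad(yaw),np.deg2rad(tilt))).as_rotvec().round(4).tolist()
def dock2w(x,y,z): return DO+[x*np.cos(DY)-y*np.sin(DY),x*np.sin(DY)+y*np.cos(DY),z]
E
python3 -c "
from h import *
print(delta([.435,-.089,.12],19.5,25))"
```

```text
([-0.4309, -0.4427, 0.0986], [-0.1715, -0.4135, -0.7734])
```

```bash
python3 -m inch '[[-0.43,-0.443,0.099,-0.1715,-0.4135,-0.7734,1],[-0.43,-0.443,0.099,-0.1715,-0.4135,-0.7734,1],[-0.43,-0.443,0.099,-0.1715,-0.4135,-0.7734,1],[-0.43,-0.443,0.099,-0.1715,-0.4135,-0.7734,1],[-0.43,-0.443,0.099,-0.1715,-0.4135,-0.7734,1],[-0.43,-0.443,0.099,-0.1715,-0.4135,-0.7734,1],[-0.43,-0.443,0.099,-0.1715,-0.4135,-0.7734,1],[-0.43,-0.443,0.099,-0.1715,-0.4135,-0.7734,1],[-0.43,-0.443,0.099,-0.1715,-0.4135,-0.7734,1],[-0.43,-0.443,0.099,-0.1715,-0.4135,-0.7734,1],[-0.43,-0.443,0.099,-0.1715,-0.4135,-0.7734,1],[-0.43,-0.443,0.099,-0.1715,-0.4135,-0.7734,1],[-0.43,-0.443,0.099,-0.1715,-0.4135,-0.7734,1],[-0.43,-0.443,0.099,-0.1715,-0.4135,-0.7734,1],[-0.43,-0.443,0.099,-0.1715,-0.4135,-0.7734,1],[-0.43,-0.443,0.099,-0.1715,-0.4135,-0.7734,1],[-0.43,-0.443,0.099,-0.1715,-0.4135,-0.7734,1],[-0.43,-0.443,0.099,-0.1715,-0.4135,-0.7734,1]]'
python3 -c "
from h import *
s=bot.sense();print(s['joint_pos'].round(2))
print(delta([.435,-.089,.018],19.5,25))"
```

```text
time: 3.0
eef_pos: [0.4397, -0.0795, 0.1308]
tool_rot: [-0.449, 2.697, 0.089]
wrist_force: [-0.6, 0.6, -0.2]
opening: 0.0933
gripper_force: 0.0
[-0.46  0.18  2.23  0.61  0.51 -2.87]
([0.052, -0.0071, 0.1005], [-0.0075, -0.0254, -0.0088])
```

```bash
python3 -m inch '[[0,0,0,0,0,0.15,1],[0,0,0,0,0,0.3,1],[0,0,0,0,0,0.45,1],[0,0,0,0,0,0.6,1],[0,0,0,0,0,0.75,1],[0,0,0,0,0,0.9,1],[0,0,0,0,0,1.05,1],[0,0,0,0,0,1.2,1],[0,0,0,0,0,1.35,1],[0,0,0,0,0,1.5,1],[0,0,0,0,0,1.65,1],[0,0,0,0,0,1.8,1],[0,0,0,0,0,1.95,1],[0,0,0,0,0,2.1,1],[0,0,0,0,0,2.25,1],[0,0,0,0,0,2.4,1],[0,0,0,0,0,2.55,1],[0,0,0,0,0,2.7,1],[0,0,0,0,0,2.85,1],[0,0,0,0,0,3.0,1]]'
sed -i 's/return np.c_\[np.cross(y,z),y,z\]/return np.c_[np.cross(-y,z),-y,z]/' h.py
python3 -c "
from h import *
s=bot.sense();print(s['joint_pos'].round(2))
print(delta([.435,-.089,.018],19.5,25))"
```

```text
time: 5.0
eef_pos: [0.4397, -0.0786, 0.1311]
tool_rot: [-2.958, -0.704, -0.632]
wrist_force: [-0.2, -0.2, -0.5]
opening: 0.093
gripper_force: 0.0
[-0.46  0.18  2.23  0.61  0.51  0.14]
([-0.0529, 0.0008, 0.1006], [0.0054, 0.0255, 0.1285])
```

```bash
python3 -m inch '[[-0.053,0.001,0.05,0.005,0.0255,0.128,1],[-0.053,0.001,0.1,0.005,0.0255,0.128,1],[-0.053,0.001,0.1,0.005,0.0255,0.128,1],[-0.053,0.001,0.1,0.005,0.0255,0.128,1],[-0.053,0.001,0.1,0.005,0.0255,0.128,1]]'
python3 - <<'E'
from h import *
s=bot.sense();print(s['joint_pos'].round(2)); R=Ro.from_rotvec(s["tool_rot"]).as_matrix(); print(R.round(2))
f=np.array([np.cos(.34),np.sin(.34),0])
print("to touch",delta(np.array([.55,-.0485,.018])-f*(.0705+.0068),19.5,25))
c=bot.capture("scene"); cv2.imwrite("pics/b.png",cv2.resize(c["img"][150:370,200:440],None,fx=2.5,fy=2.5))
E
```

```text
time: 5.5
eef_pos: [0.4344, -0.0896, 0.0174]
tool_rot: [-2.954, -0.516, -0.651]
wrist_force: [0.9, -0.4, 0.5]
opening: 0.0929
gripper_force: 0.0
[-0.51  0.48  2.29  1.34  0.33 -0.56]
[[ 0.85  0.34  0.4 ]
 [ 0.31 -0.94  0.14]
 [ 0.42  0.   -0.91]]
to touch ([0.0414, 0.0001, 0.0185], [-0.0014, 0.0025, 0.0051])
```

View pics/b.png

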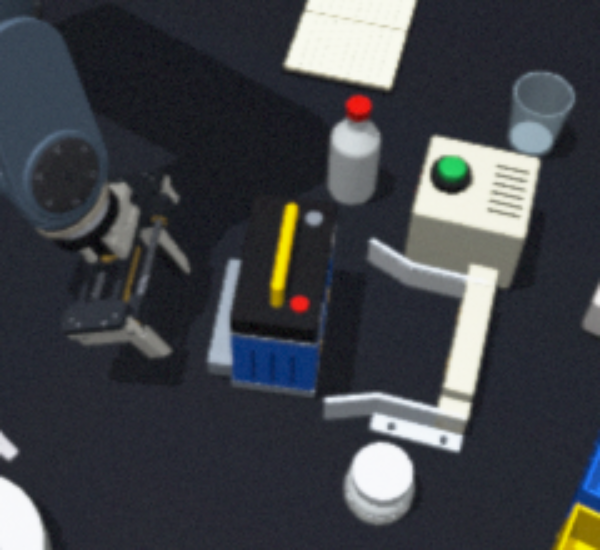

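```bash
python3 -m inch '[[0.012,0,0.0055,0,0.0025,0.005,1],[0.024,0,0.011,0,0.0025,0.005,1],[0.033,0,0.015,0,0.0025,0.005,1],[0.0375,0,0.017,0,0.0025,0.005,1],[0.042,0,0.019,0,0.0025,0.005,1],[0.0465,0,0.021,0,0.0025,0.005,1],[0.051,0,0.023,0,0.0025,0.005,1]]'
python3 - <<'E'
from h import *
s=bot.sense();print(s['joint_pos'].round(2))
for x,y,yaw in((-.2037,-.0236,18.8),(-.16,-.0155,16),(-.115,-.006,12.7),(-.0825,0,12.7),(-.0773,0,12.7),(-.0743,0,12.7)): print(x,delta(dock2w(x,y,.018),yaw,25))
E
```

```text
time: 6.25
eef_pos: [0.4854, -0.0727, 0.0196]
tool_rot: [-2.957, -0.507, -0.655]
wrist_force: [-31.7, -11.6, 24.1]
opening: 0.093
gripper_force: 16.7
[-0.41  0.51  2.19  1.21  0.31 -0.32]
-0.2037 ([0.0009, -0.0019, 0.0022], [-0.0023, 0.0007, 0.0106])
-0.16 ([0.0411, -0.0049, 0.0209], [-0.0229, 0.0006, 0.0549])
-0.115 ([0.0827, -0.009, 0.0402], [-0.0472, 0.0005, 0.1071])
-0.0825 ([0.1126, -0.0112, 0.0541], [-0.0472, 0.0005, 0.1071])
-0.0773 ([0.1173, -0.0106, 0.0563], [-0.0472, 0.0005, 0.1071])
-0.0743 ([0.12, -0.0103, 0.0576], [-0.0472, 0.0005, 0.1071])
```

```bash
python3 - <<'E'
from h import *
c=bot.capture("scene"); p=world(c,np.ones((480,640),bool))
t=bot.capture("top"); 
for c in(c,t):
    p=world(c,np.ones((480,640),bool))
    q=p[np.all((p>=[.4,-.16,.165])&(p<=[.62,.08,.182]),axis=1)]; r=bot.trace(c,"carry_handle")
    if r: m=world(c,r[0]["pixels"]); m=m[(m[:,2]>.165)&(m[:,2]<.185)]; print(cv2.minAreaRect(m[:,:2].astype(np.float32)),m[:,2].mean())
c=bot.capture("scene"); s=bot.sense(); print(s["wrist_force"],s["moment"],s["eef_pos"])
img=np.hstack([c["img"][200:350,240:380],t["img"][130:280,260:400]]); cv2.imwrite("pics/c.png",cv2.resize(img,None,fx=2.85,fy=2.85,interpolation=2))
E
```

```text
((0.5594088435173035, -0.045122064650058746), (0.012056865729391575, 0.0998571589589119), 19.389371871948242) 0.17414050868797745
((0.5610615611076355, -0.04581591114401817), (0.012012890540063381, 0.10306207835674286), 19.196861267089844) 0.17383552915135583
[-20.39727505  -8.20464997  15.85698506] [-0.83590144  2.5417318   0.01699878] [ 0.48615163 -0.0725144   0.01961771]
```

View pics/c.png

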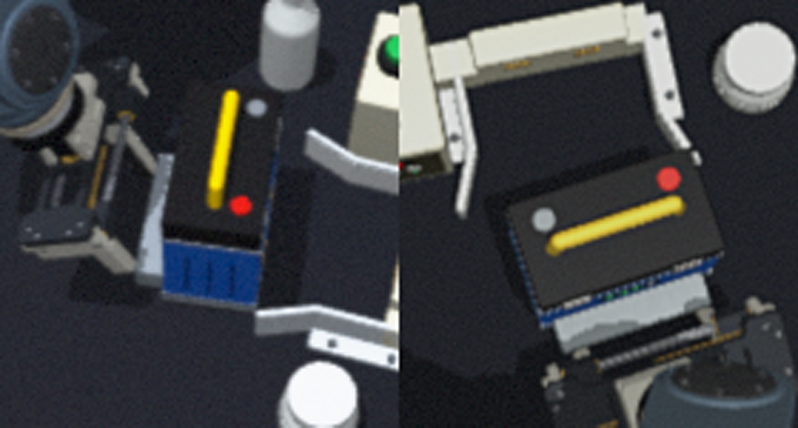

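```bash
python3 -m inch '[[0.006,-0.001,0.001,-0.003,0,0.008,1],[0.013,-0.0015,0.004,-0.006,0,0.017,1],[0.02,-0.0025,0.007,-0.01,0,0.026,1],[0.028,-0.0033,0.010,-0.015,0,0.036,1],[0.035,-0.004,0.0133,-0.019,0,0.046,1],[0.043,-0.005,0.0167,-0.023,0,0.055,1],[0.050,-0.0056,0.020,-0.028,0,0.065,1],[0.058,-0.0064,0.0235,-0.032,0,0.075,1],[0.066,-0.0072,0.0275,-0.038,0,0.087,1],[0.074,-0.008,0.031,-0.043,0,0.097,1]]'
cat > m.py <<'E'
from h import *
def box():
  for n in("scene","top"):
    c=bot.capture(n); r=bot.trace(c,"carry_handle")
    if not r: continue
    m=world(c,r[0]["pixels"]); m=m[(m[:,2]>.165)&(m[:,2]<.185)]; (cx,cy),w,a=cv2.minAreaRect(m[:,:2].astype(np.float32))
    d=np.array([cx,cy])-DO[:2]; C,S=np.cos(DY),np.sin(DY)
    print(n,"box in dock",np.round([d@[C,S],d@[-S,C]],4),"ang",round(a,1),w,m[:,2].mean().round(4))
  s=bot.sense(); d=s["eef_pos"][:2]-DO[:2]; print("tcp dock",np.round([d@[C,S],d@[-S,C]],4),s["eef_pos"][2].round(4),"F",s["wrist_force"].round(1),"q",s["joint_pos"].round(2),s["time"])
box()
E
python3 m.py; python3 - <<'E'
from h import *
for x in(-.115,-.10,-.09,-.0825,-.079): print(x,delta(dock2w(x,0,.021),12.7,25))
E
```

```text
time: 7.5
eef_pos: [0.5578, -0.0369, 0.0212]
tool_rot: [-2.996, -0.352, -0.659]
wrist_force: [-12.9, -3.0, -5.4]
opening: 0.0925
gripper_force: 6.3
scene box in dock [-0.0466 -0.0047] ang 13.4 (0.01183228101581335, 0.09568949788808823) 0.1747
top box in dock [-0.044  -0.0047] ang 13.0 (0.013298559002578259, 0.1013399213552475) 0.174
tcp dock [-0.1257 -0.0072] 0.022 F [-6.2  0.6 -4.8] q [-0.25  0.56  2.05  0.95  0.25  0.19] 7.7
-0.115 ([0.0094, -0.0071, 0.0055], [-0.0084, 0.0008, 0.011])
-0.1 ([0.023, -0.0069, 0.0118], [-0.0084, 0.0008, 0.011])
-0.09 ([0.032, -0.0067, 0.016], [-0.0084, 0.0008, 0.011])
-0.0825 ([0.0388, -0.0066, 0.0192], [-0.0084, 0.0008, 0.011])
-0.079 ([0.042, -0.0066, 0.0206], [-0.0084, 0.0008, 0.011])
```

```bash
python3 -m inch '[[0.005,-0.001,0.0025,-0.002,0,0.004,1],[0.0095,-0.002,0.005,-0.005,0,0.008,1],[0.014,-0.0028,0.007,-0.008,0,0.011,1],[0.0185,-0.0034,0.009,-0.008,0,0.011,1],[0.023,-0.004,0.0115,-0.008,0,0.011,1],[0.0275,-0.0045,0.0138,-0.008,0,0.011,1],[0.032,-0.005,0.016,-0.008,0,0.011,1],[0.0355,-0.005,0.0175,-0.008,0,0.011,1],[0.038,-0.005,0.0188,-0.008,0,0.011,1]]'
python3 m.py
```

```text
time: 8.6
eef_pos: [0.598, -0.0231, 0.0213]
tool_rot: [-3.003, -0.333, -0.662]
wrist_force: [-25.4, -6.5, 15.7]
opening: 0.0932
gripper_force: 13.3
scene box in dock [-0.0056  0.0004] ang 12.7 (0.011260991916060448, 0.09730996191501617) 0.1745
top box in dock [-0.6628  0.1519] ang 0.0 (0.0, 0.0) nan
tcp dock [-0.0843 -0.0021] 0.0214 F [-18.3  -4.    8. ] q [-0.2   0.6   1.95  0.76  0.25  0.45] 8.8m.py:8: RuntimeWarning: Mean of empty slice.
  print(n,"box in dock",np.round([d@[C,S],d@[-S,C]],4),"ang",round(a,1),w,m[:,2].mean().round(4))
  ret = ret.dtype.type(ret / rcount)
```

```bash
python3 -m inch '[[0.0015,0,0.0005,0,0,0,1],[0.003,0,0.001,0,0,0,1],[0.004,0,0.0016,0,0,0,1],[0.004,0,0.0016,0,0,0,1]]'; python3 -m inch '[[0.001,0,0.0004,0,0,0,1],[0.001,0,0.0004,0,0,0,1]]'; python3 m.py 2>/dev/null
```

```text
time: 9.2
eef_pos: [0.602, -0.022, 0.0214]
tool_rot: [-3.003, -0.333, -0.662]
wrist_force: [-21.8, -5.4, 9.2]
opening: 0.0931
gripper_force: 10.6
time: 9.4
eef_pos: [0.6022, -0.0219, 0.0213]
tool_rot: [-3.003, -0.333, -0.66]
wrist_force: [-29.2, -9.4, 14.9]
opening: 0.0932
gripper_force: 14.9
scene box in dock [-0.0013  0.0005] ang 12.5 (0.011949324049055576, 0.10030760616064072) 0.1743
top box in dock [-0.001  -0.0002] ang 12.6 (0.012360713444650173, 0.1003844365477562) 0.1737
tcp dock [-0.0801 -0.0019] 0.0213 F [-28.6  -9.4  14.9] q [-0.19  0.61  1.94  0.73  0.26  0.48] 9.6
```

```bash
python3 -m inch '[[0.001,0,0.0004,0,0,0,1],[0.001,0,0.0004,0,0,0,1]]';python3 -m inch '[[0.001,0,0.0004,0,0,0,1],[0.001,0,0.0004,0,0,0,1]]'; python3 m.py 2>/dev/null
```

```text
time: 9.8
eef_pos: [0.6024, -0.0218, 0.0212]
tool_rot: [-3.003, -0.333, -0.658]
wrist_force: [-37.6, -11.1, 22.3]
opening: 0.0928
gripper_force: 19.4
time: 10.0
eef_pos: [0.6026, -0.0218, 0.0212]
tool_rot: [-3.003, -0.333, -0.657]
wrist_force: [-46.2, -15.6, 29.7]
opening: 0.0928
gripper_force: 24.2
scene box in dock [-0.0013 -0.0021] ang 13.0 (0.011233988218009472, 0.09681309014558792) 0.1745
top box in dock [-0.0006 -0.0001] ang 12.7 (0.012686634436249733, 0.10088301450014114) 0.1736
tcp dock [-0.0797 -0.0017] 0.0212 F [-45.5 -16.5  28.4] q [-0.19  0.61  1.94  0.72  0.26  0.49] 10.2
```

```bash
python3 -m inch '[[-0.009,0,-0.004,0,0,0,1],[-0.027,0,-0.013,0,0,0,1],[-0.054,0,-0.025,0,0,0,1],[-0.063,0,-0.03,0,0,0,1],[-0.063,0,-0.03,0,0,0,1]]'
python3 m.py 2>/dev/null; python3 - <<'E'
from h import *
s=bot.sense();p=s["eef_pos"]
print(delta(p+[0,0,.1],12.7,25)); b=[.6465,.149,0]
for z in(.26,.16): print(delta([b[0],b[1],z],12.7,0))
print(delta(p+[0,0,.23],12.7,0))
E
```

```text
time: 10.7
eef_pos: [0.5395, -0.0373, 0.0234]
tool_rot: [-3.004, -0.331, -0.67]
wrist_force: [-0.2, 0.8, 0.5]
opening: 0.0931
gripper_force: 0.0
scene box in dock [-0.0013 -0.0008] ang 12.5 (0.011843974702060223, 0.09883922338485718) 0.1746
top box in dock [-0.0006 -0.0014] ang 13.3 (0.01314474456012249, 0.10341829061508179) 0.1738
tcp dock [-0.1427 -0.0034] 0.0231 F [-0.2 -1.  -0.6] q [-0.25  0.54  2.09  1.06  0.22  0.09] 10.9
([0.0426, 0.0002, -0.0905], [0.0026, -0.0037, -0.0003])
([0.2305, -0.1583, -0.1537], [0.0025, -0.44, -0.0009])
([0.1879, -0.1585, -0.0632], [0.0025, -0.44, -0.0009])
([0.098, 0.0005, -0.2081], [0.0025, -0.44, -0.0009])
```

```bash
python3 -m inch '[[0.02,0,-0.0425,0,0,0,0],[0.04,0,-0.085,0,0,0,0],[0.06,0,-0.1275,0.001,-0.1,0,0],[0.08,0,-0.17,0.001,-0.2,0,0],[0.098,0,-0.208,0.002,-0.32,0,0],[0.098,0,-0.208,0.0025,-0.44,-0.001,0],[0.13,-0.05,-0.195,0.0025,-0.44,-0.001,0],[0.165,-0.09,-0.18,0.0025,-0.44,-0.001,0],[0.2,-0.13,-0.165,0.0025,-0.44,-0.001,0],[0.23,-0.158,-0.154,0.0025,-0.44,-0.001,0],[0.23,-0.158,-0.154,0.0025,-0.44,-0.001,0],[0.23,-0.158,-0.154,0.0025,-0.44,-0.001,0],[0.23,-0.158,-0.154,0.0025,-0.44,-0.001,0],[0.23,-0.158,-0.154,0.0025,-0.44,-0.001,0]]'
python3 -c "
from h import *
print(delta([.6465,.149,.14],12.7,0),bot.sense()['joint_pos'].round(2))"; python3 m.py 2>/dev/null
```

```text
time: 12.3
eef_pos: [0.6452, 0.1473, 0.2596]
tool_rot: [3.122, 0.345, -0.002]
wrist_force: [-0.5, 0.3, 0.3]
opening: 0.0004
gripper_force: 0.0
([0.0018, -0.0014, 0.1196], [0.0, 0.0013, -0.0016]) [ 0.15  0.53  1.28 -0.    1.33  1.5 ]
scene box in dock [-0.0013  0.0011] ang 12.6 (0.011855709366500378, 0.10352497547864914) 0.1744
top box in dock [-0.0004 -0.0022] ang 12.5 (0.013198766857385635, 0.10173558443784714) 0.1738
tcp dock [-0.0008  0.154 ] 0.2598 F [ 0.6  0.6 -0.5] q [0.15 0.53 1.28 0.   1.33 1.5 ] 12.5
```

```bash
python3 -m inch '[[0.001,-0.001,0.04,0,0,0,0],[0.0015,-0.001,0.08,0,0,0,0],[0.0015,-0.001,0.11,0,0,0,0],[0.0015,-0.001,0.12,0,0,0,0],[0.0015,-0.001,0.126,0,0,0,0],[0.0015,-0.001,0.129,0,0,0,0],[0.0015,-0.001,0.132,0,0,0,0],[0.0015,-0.001,0.134,0,0,0,0],[0.0015,-0.001,0.134,0,0,0,0]]'
```

```text
time: 13.4
eef_pos: [0.6472, 0.1496, 0.1265]
tool_rot: [-3.122, -0.347, -0.001]
wrist_force: [-0.2, -1.6, 5.0]
opening: 0.0003
gripper_force: 2.3
```

```bash
python3 -m inch '[[0,0,0.001,0,0,0,0],[0,0,0.002,0,0,0,0],[0,0,0.002,0,0,0,0]]'; python3 -m inch '[[0,0,0.001,0,0,0,0],[0,0,0.001,0,0,0,0],[0,0,0.001,0,0,0,0]]'
```

```text
time: 13.7
eef_pos: [0.6474, 0.1497, 0.1261]
tool_rot: [-3.122, -0.347, -0.002]
wrist_force: [-5.6, -2.3, 18.0]
opening: 0.0004
gripper_force: 8.9
time: 14.0
eef_pos: [0.6475, 0.1496, 0.126]
tool_rot: [-3.122, -0.347, -0.003]
wrist_force: [-8.7, -4.0, 23.4]
opening: 0.0002
gripper_force: 12.3
```

```bash
python3 -m inch '[[0,0,-0.005,0,0,0,0],[0,0,-0.02,0,0,0,0],[0,0,-0.06,0,0,0,0],[0,0,-0.1,0,0,0,0],[0,0,-0.14,0,0,0,0],[0,0,-0.14,0,0,0,0],[0,0,-0.14,0,0,0,0],[0,0,-0.14,0,0,0,0]]'
python3 m.py 2>/dev/null; python3 - <<'E'
from h import *
c=bot.capture("scene"); cv2.imwrite("pics/d.png",cv2.resize(c["img"][150:370,200:440],None,fx=2.5,fy=2.5))
p=world(c,np.ones((480,640),bool)); q=p[np.all((p>=[.63,.13,.118])&(p<=[.665,.17,.14]),axis=1)]; print("button z",np.percentile(q[:,2],[50,80]),len(q))
E
```

```text
time: 14.8
eef_pos: [0.6462, 0.1496, 0.2614]
tool_rot: [-3.122, -0.347, 0.005]
wrist_force: [0.3, -0.1, 0.0]
opening: 0.0007
gripper_force: 0.0
scene box in dock [-0.0014  0.    ] ang 12.4 (0.011710071004927158, 0.10052717477083206) 0.1746
top box in dock [-0.0008 -0.0004] ang 12.6 (0.012250584550201893, 0.10154987126588821) 0.1737
tcp dock [0.0007 0.1557] 0.2615 F [-1.2 -0.4 -0.3] q [0.16 0.53 1.27 0.   1.34 1.51] 15.0
button z [0.12860722 0.13230916] 160
```

View pics/d.png

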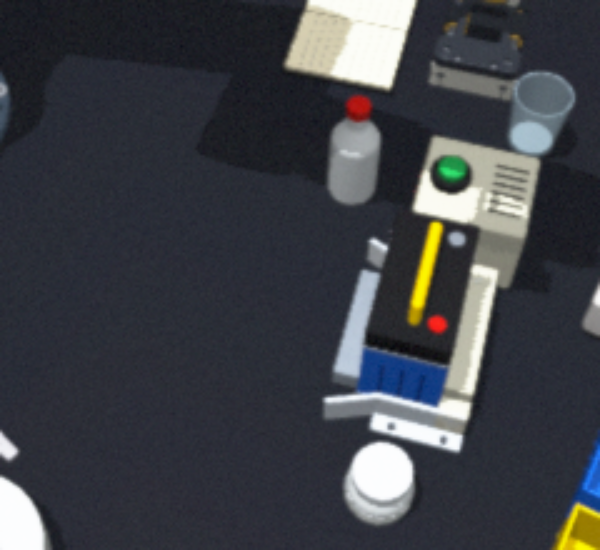

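The picture shows the box seated against the rear block (handle near pixel 425,270). The button is back up (452,172), the gripper is clear, and the bottle, jar and beaker haven't moved. I'm handing in the job.

```bash
python3 -c "
from plant import bot
print(bot.finish_job())"
```

```text
the job is handed in; nothing more can be done
None
```

The battery box is fully home in the dock (about 1 mm from the rear block, on the centre line), the green button was pressed to its stop and released, and the job is handed in; no verdict came back.

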